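Index the swing arm out of the spray guard and unload the cup

ROBOT

A 6-joint arm with a two-finger parallel gripper is mounted at the origin on the work surface. World frame = base frame: x ahead of the robot, y to its left, z up, the work surface at z = 0. Lengths are in m, angles in degrees, forces in N, time in s.
With the tool pointing down it reaches from about 0.275 to 1 m from the base axis. Payload 8.4 kg.
Tool frame: the origin (TCP) lies at the very end of the fingers, on their centre line; the grasp point (between the pads) lies 19 mm behind it; y points along the fingers, x is the direction in which the jaws open and shut, and the axes are right-handed (so a half turn about y gives the same grasp; the last joint's range is limited). The gripper opens to 85 mm and grips with 20 to 120 N. Pads are 22 mm wide; open, the fingers measure 114 mm over their backs; the gripper's body (76 mm by 85 mm) begins 54 mm behind the grasp point. The pads swing forward as they close: fully open they stand 13 mm farther back than shut.
Start: joints at [-74.336, 20.225, 93.587, -0, 66.188, -0.138], TCP at [0.17, -0.601, 0.231] pointing down, gripper open.
Joint ranges: [-150.9, 150.9], [-52.94, 120.26], [3.33, 152.33], [-74.26, 254.26], [0, 154.13], [-172.89, 172.89]. Speed limits (degrees/s): [127.2, 127.2, 159.86, 180, 180, 180].

INTERFACE

Orientations are given as [roll, pitch, yaw] about the fixed x, y, z axes, in that order (R = Rz(yaw) Ry(pitch) Rx(roll)).
In Python, from station import bot, claw, kinematics, cams gives the robot as it stands. Calls block until the motion is done:
- bot.reach(position, orientation): joint-space move of the TCP to a pose.
- bot.move_linear(position, rotation=None, feed=0.15): straight line of the TCP; rotation=None keeps the orientation; feed is the mean speed in m/s.
- bot.move_j(angles): joint-space move.
- claw.let_go() and claw.grab(newtons=None): open the fingers fully, or close them until they stop; newtons is the grip in N (None keeps the last).
- bot.dwell(seconds).
- kinematics.solve_ik(position, orientation): joint angles nearest the present ones, or None.
- bot.read_state(): the state.
- cams.grab_frame(name): name is "side" or "top" or "wrist"; returns the picture (480x640x3 uint8, blue, green, red); there is no depth.
- cams.camera_params(name): a dict with "fx", "fy", "cx", "cy" (pixels), "eye" and "rotation" of the camera in the world. Camera axes: x right, y up, looking along -z (the intrinsics and any distortion apply to the point x, -y, -z); pixel columns grow to the right and rows downward; lengths in m; the calibration is good to about 2 mm. A picture is of the moment at which its call begins: read the wrist's pose just before it. camera_params takes no time and is no camera call; for the wrist camera it gives the pose at the moment of the call.
A pose or a line that the arm cannot do raises bot.MotionError and nothing moves.
- bot.job_done(): hands the job in, once; it reports no verdict.
The state is a dict: "time_s": time; "joint_positions": joint angles; "qd": joint speeds; "joint_torque": joint torques, N m; "tcp_pos": TCP position; "tcp_rot": TCP orientation; "wrist_force": force on the tool from outside, world axes, zero at the start; "wrist_torque": the same for the moment, N m; "grip_width": finger opening in m.
Only numpy, scipy, OpenCV 4.12 (cv2) and the standard library are available. Lean on these libraries where they do the work, as an engineer would, in place of code of your own. Each camera call takes 0.05 s, during which the arm holds its last target.

TASK

Pull up the black spring plunger of the blue swing arm, swing the arm round to the hole with the red dot and let the plunger spring fully home there, so that the cup comes out from under the clear spray guard. Then take the cup off its carrier, keeping it upright, and set it down gently, wholly on the round plywood bat, without disturbing the bowl, the glaze jar or the brush. Let go of everything at the end, with the arm still locked at the red dot.

Things in the scene. Friction and masses are not known exactly. Their poses are not given: they have to be found in the camera images.
- stand: Fixed indexing stand. Origin on the table under the pivot, z up, x from the index plate to the spray guard. Aluminium plate: x -155 to 0, y -135 to 135, top at z = 30 mm, with three holes 11 mm wide, 100 mm from the pivot axis: one straight on -x, where the pin starts, and one 60 degrees to either side. The arm, plunger and carrier turn above it.
- pivot (a point): On the vertical axis about which the blue arm swings, 50 mm above the table.
- pointer (a point): Point moving with the blue arm, 138 mm from the pivot axis on the plunger's side, 12 mm beyond the arm's end, 31 mm above the table: it is over a dot when the pin is over that dot's hole. Pivot to pointer is the arm's direction. The arm is a bar 34 mm wide, its top 44 mm above the table.
- knob (a point): Centre of the plunger's round upright black knob, 24 mm across, 30 mm high, on the blue arm 100 mm from the pivot axis, on the line to the pointer; 73 mm above the table when the pin is home. Below it a steel sleeve, 22 mm across, ends 55 mm above the table. It pulls straight up and then swings with the arm; it does not spin, so turn the grip along with the arm.
- pin (a joint): Lift of the spring plunger (m): 0 = fully home in a hole, 0.012 = pin rides on the index plate, free to swing, 0.020 = upper stop. The spring pulls it down with 4.5 N at 0 and 10.5 N at 0.020. The round-ended pin is 8 mm thick and drops in by itself when within about 3 mm of a hole's centre.
- guard (a point): Centre of the top of the clear spray guard roof, 130 mm along the stand's x by 95 mm, 5 to 8 mm thick, fixed 155 to 162 mm above the table, 135 mm from the pivot axis; a grey post 20 x 50 mm carries its outer end. It covers the cup from above until the arm is swung away.
- red_dot: Red disc, 22 mm across and 3 mm high, on the index plate beside the hole to go to (the left or the right one), 138 mm from the pivot axis: that hole's centre lies on the line from the dot to the pivot axis, 38 mm inward of the dot. Origin at the disc's underside, 30 mm above the table.
- white_dot: The same disc in white, beside the other hole.
- carrier_top (a point): Centre of the top of the round wooden carrier (90 mm across, top 46 mm above the table) at the other end of the arm, 120 mm from the pivot axis, opposite the plunger. The cup stands on it.
- cup: Terracotta cup, open at the top, 85 mm high, 47 mm across at the foot and 54 mm at the rim, wall 4 mm, about 0.2 kg, loose. Origin at the centre of its underside, z up. It only rests on the carrier and rides with the arm.
- bat: Fixed round plywood bat, 160 mm across, 16 mm thick, on the table to the left or right of the stand. Origin at the centre of its underside; the cup goes on its top, 16 mm above the origin.
- bowl: Bystander: glazed bowl, 104 mm across, 50 mm high, loose on the other side of the stand from the bat. Origin at the centre of its underside.
- glaze_jar: Bystander: closed jar, 66 mm across, 90 mm high, loose. Origin at the centre of its underside.
- brush: Bystander: brush 180 mm long lying on the table. Origin at the middle of its underside.
- swing_bar (a joint): Angle of the blue arm about the pivot (rad), 0 at the starting hole, growing counter-clockwise seen from above; the holes are at -1.047, 0 and 1.047, stops at +-1.25. Light friction holds it where it is left (0.12 N m).
There are look-alikes about, which are no part of the job. Of the things that look like the cup, the middle-sized one is meant.

How it is judged (in metres and radians):
On the way, in this order (a step that is already met when the one before it is completed fails the run):
1. the plunger is pulled clear of its starting hole (value of joint pin above 0.0095 m and value of joint swing_bar between -0.15 and 0.15 rad), for 0.1 s.
2. the arm has come near the red dot with the plunger drawn (value of joint pin above 0.0095 m and horizontal distance between pointer and red_dot below 0.06 m), for 0.05 s.
3. the plunger has sprung fully home in the hole at the red dot, the cup still on the carrier (value of joint pin below 0.003 m and horizontal distance between pointer and red_dot below 0.008 m and horizontal distance between cup and carrier_top below 0.03 m and angle between cup's own z axis and vertical below 0.1 rad), for 0.3 s.
4. the cup is lifted off the carrier, the arm still locked (value of joint pin below 0.003 m and horizontal distance between pointer and red_dot below 0.008 m and z of cup in the frame of stand above 0.056 m and contact force between cup and the fingers above 0.5 N), for 0.1 s.
At the end, for the whole second after the job is handed in: The plunger is home (lift under 3 mm) in the hole at the red dot (pointer within 8 mm of the dot in plan), and the cup stands upright (within 0.1 rad) and at rest on the plywood bat, its foot wholly on it (centre within 58 mm of the bat's centre) (value of joint pin below 0.003 m and horizontal distance between pointer and red_dot below 0.008 m and horizontal distance between cup and bat below 0.058 m and z of cup in the frame of bat between 0.012 and 0.02 m and angle between cup's own z axis and vertical below 0.1 rad and linear speed of cup below 0.02 m/s); the robot touches nothing.
It fails at once if the cup is tipped by more than 0.5 rad (angle between cup's own z axis and vertical above 0.5 rad).
It fails at once if the cup is dropped onto the bat from more than 20 mm (contact force between cup and anything else below 0.001 N and horizontal distance between cup and bat below 0.1 m and z of cup in the frame of bat above 0.036 m).
It fails at once if the bowl is moved by more than 30 mm (distance of bowl from where it was at the start of the episode above 0.03 m).
It fails at once if the glaze jar is moved by more than 30 mm (distance of glaze_jar from where it was at the start of the episode above 0.03 m).
It fails at once if the brush is moved by more than 30 mm (distance of brush from where it was at the start of the episode above 0.03 m).
It also fails if it takes over 51 s, if anything falls off the work surface, if the arm or the gripper's body presses on something with over 40 N, if the wrist force passes 120 N, or if a joint passes its speed limit or range.

## Working session

There is one attempt and no reset: what is moved stays moved. The work goes in short steps, each a Python script; the robot and the scene stay as the last script left them, time stands still between calls to the robot, and variables do not carry over. Pictures are saved under pics/ and viewed, and the job is handed in when it is done.

```bash
ls; mkdir -p pics
python3 - <<'E'
from station import bot, claw, kinematics, cams
import cv2
print(bot.read_state())
for n in ("side","top","wrist"):
    cv2.imwrite(f"pics/{n}0.png",cams.grab_frame(n)); print(n,cams.camera_params(n))
E
```

```text
pics
{'time_s': 0.0, 'joint_positions': array([-7.43338974e+01,  2.02633819e+01,  9.36289480e+01, -5.59120754e-04,
        6.61875988e+01, -1.38359791e-01]), 'qd': array([ 0.13236449,  0.0858404 ,  0.01593774, -0.10904105, -0.00018859,
       -0.03967517]), 'joint_torque': array([ 3.64113279e-03, -6.05240679e+01, -3.42061400e+01,  2.20822194e-04,
        9.33312171e-03, -6.03003599e-06]), 'tcp_pos': array([ 0.17008219, -0.60092016,  0.23055288]), 'tcp_rot': array([-9.00003182e+01,  7.99296355e-02, -7.41953117e+01]), 'wrist_force': array([-0.3748119 ,  0.589692  , -0.15891626]), 'wrist_torque': array([-0.01350892,  0.00874239, -0.0074217 ]), 'grip_width': 0.08505800508822585}
side {'fx': 541.9026979996038, 'fy': 541.9026979996038, 'cx': 312.9534821190904, 'cy': 228.9680773674791, 'eye': array([ 0.47103379, -0.70361701,  0.99118145]), 'rotation': array([ 39.71549478,  -0.23281819, -12.41001841])}
top {'fx': 484.4677452211142, 'fy': 484.4677452211142, 'cx': 316.0388202644144, 'cy': 238.1536497625975, 'eye': array([0.45154109, 0.02376656, 1.06948867]), 'rotation': array([  9.92129042,   0.12694609, -90.94348014])}
wrist {'fx': 415.17010487463176, 'fy': 415.17010487463176, 'cx': 321.20409611440596, 'cy': 235.5155699615582, 'eye': array([ 0.24909569, -0.57805604,  0.37348909]), 'rotation': array([-1.86812297e+01,  3.57761225e-02, -7.42256677e+01])}
```

View pics/side0.png

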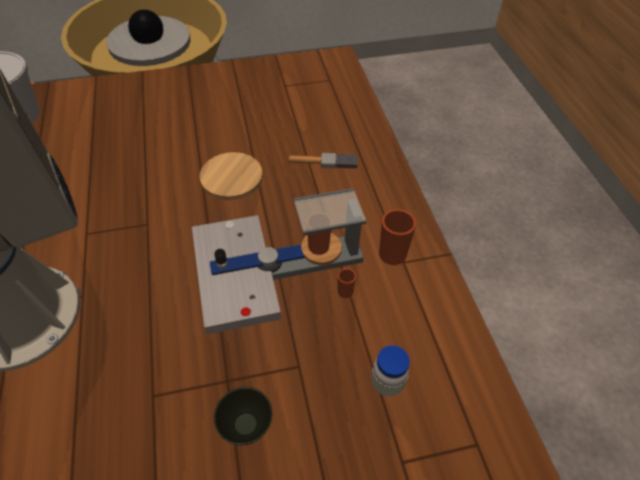

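View pics/top0.png

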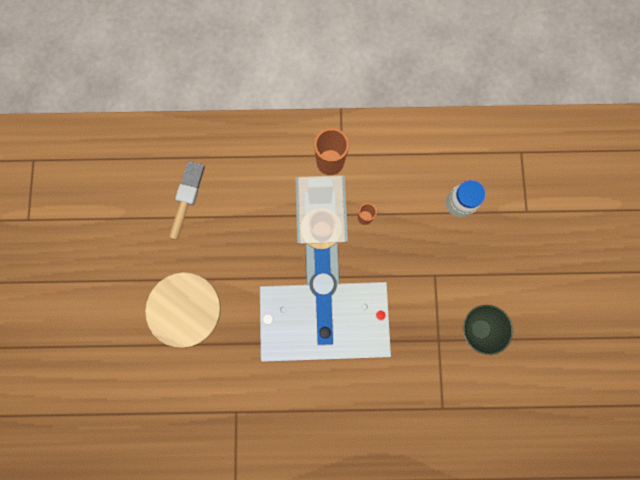

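View pics/wrist0.png

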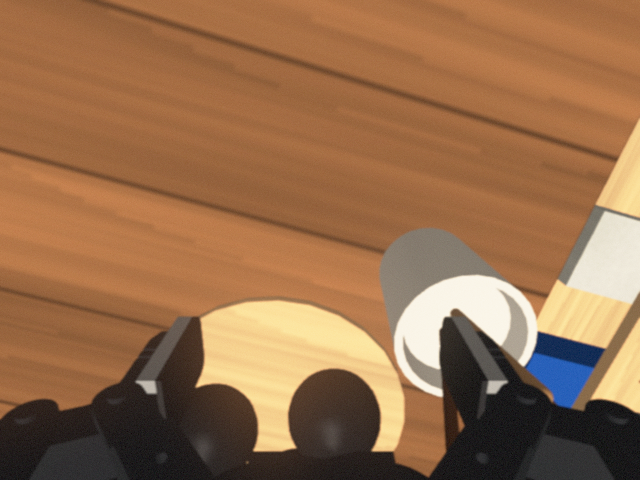

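The side and top views show the whole scene. In the top view:
- red dot at about (381,315), white dot (268,319)
- pivot cap (323,284), knob (325,332)
- bat (183,310)
- cup under the guard at about (321,230)

The red dot is on the −y side, so the swing is +60° (CCW) and the cup comes out on the bat's side (+y). The wrist view shows only clutter that doesn't concern this job.

```bash
cat > h.py <<'E'
import numpy as np, cv2
from scipy.spatial.transform import Rotation as R
def ray(p,u,v):
    d=np.array([(u-p["cx"])/p["fx"],-(v-p["cy"])/p["fy"],-1.0])
    return np.array(p["eye"]),R.from_euler("xyz",p["rotation"],degrees=True).as_matrix()@d
def on_plane(p,u,v,z):
    e,d=ray(p,u,v); return e+d*(z-e[2])/d[2]
def proj(p,X):
    c=R.from_euler("xyz",p["rotation"],degrees=True).as_matrix().T@(np.array(X)-p["eye"])
    return np.array([p["cx"]+p["fx"]*c[0]/-c[2],p["cy"]-p["fy"]*c[1]/-c[2]])
def blobs(m,amin=15):
    n,l,s,c=cv2.connectedComponentsWithStats(m.astype(np.uint8))
    return [(tuple(c[i].round(1)),s[i].tolist()) for i in range(1,n) if s[i,4]>=amin]
E
python3 - <<'E'
from h import *
from station import cams
for n in("top","side"):
    p=cams.camera_params(n); im=cv2.imread(f"pics/{n}0.png"); h=cv2.cvtColor(im,cv2.COLOR_BGR2HSV).astype(int)
    H,S,V=h[...,0],h[...,1],h[...,2]
    red=((H<5)|(H>175))&(S>190)&(V>150)
    wins={"top":dict(white=(255,308,282,332),knob=(315,322,336,343)),"side":dict(white=(222,218,238,232),knob=(210,240,232,265))}[n]
    print(n,"red",[(c,s[4],on_plane(p,*c,.033).round(4)) for c,s in blobs(red)])
    for k,(a,b,c_,d) in wins.items():
        m=np.zeros_like(red); m[b:d,a:c_]=((S<25)&(V>225) if k=="white" else (V<70))[b:d,a:c_]
        for c,s in blobs(m,8): print(k,c,s,on_plane(p,*c,.033 if k=="white" else .088).round(4))
    bat=(S<130)&(S>60)&(V>150)&(H>10)&(H<25)
    print("bat",[(c,s,on_plane(p,*c,.016).round(4)) for c,s in blobs(bat,1500)])
    blue=(H>105)&(H<125)&(S>150)&(V>60); print("blue",[(c,s) for c,s in blobs(blue,100)])
E
```

```text
top red [((np.float64(381.6), np.float64(314.2)), 27, array([ 0.4674, -0.1128,  0.033 ]))]
white (np.float64(266.2), np.float64(318.0)) [261, 308, 12, 16, 88] [0.4635 0.1311 0.033 ]
white (np.float64(262.8), np.float64(329.4)) [262, 327, 4, 5, 9] [0.4399 0.1382 0.033 ]
white (np.float64(274.6), np.float64(330.8)) [267, 330, 15, 2, 18] [0.4366 0.1134 0.033 ]
knob (np.float64(326.3), np.float64(331.1)) [321, 327, 9, 11, 34] [0.4352 0.0058 0.088 ]
bat [((np.float64(182.2), np.float64(309.5)), [145, 272, 76, 76, 4483], array([0.4847, 0.3138, 0.016 ]))]
blue [((np.float64(470.3), np.float64(193.7)), [457, 181, 28, 26, 525]), ((np.float64(322.1), np.float64(261.9)), [315, 249, 16, 27, 271]), ((np.float64(323.8), np.float64(316.9)), [316, 293, 17, 51, 582])]
side red [((np.float64(245.4), np.float64(311.2)), 44, array([ 0.4643, -0.1109,  0.033 ]))]
knob (np.float64(220.2), np.float64(256.6)) [215, 249, 12, 16, 146] [ 0.4315 -0.0038  0.088 ]
bat []
blue [((np.float64(289.4), np.float64(253.0)), [278, 246, 25, 15, 251]), ((np.float64(238.0), np.float64(262.8)), [211, 254, 50, 19, 388]), ((np.float64(392.9), np.float64(360.6)), [378, 346, 31, 30, 720])]
```

Run:
```python
import cv2
t=cv2.imread("pics/top0.png")[160:370,240:410]; s=cv2.imread("pics/side0.png")[180:335,185:380]
cv2.imwrite("pics/tc.png",cv2.resize(t,None,fx=2.8,fy=2.8,interpolation=2)); cv2.imwrite("pics/sc.png",cv2.resize(s,None,fx=3.5,fy=3.5,interpolation=2))
```

```text
(no output)
```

View pics/tc.png

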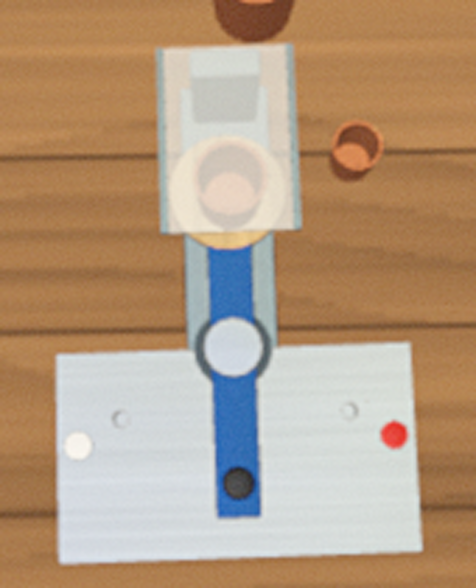

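View pics/sc.png

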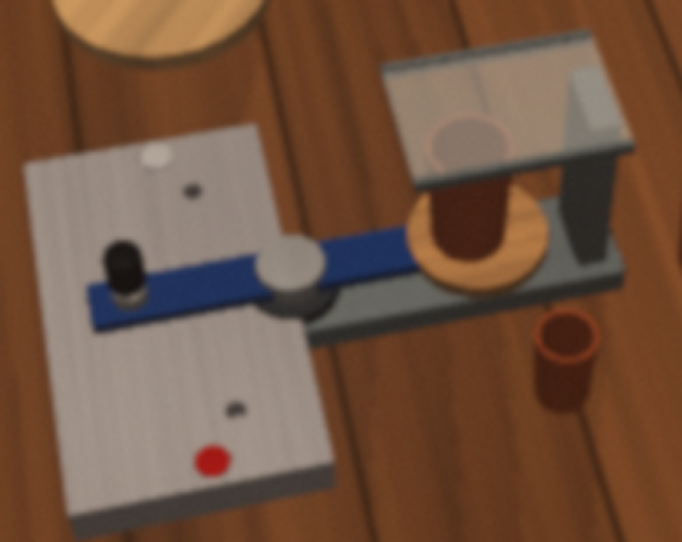

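Run:
```python
from h import *
from station import cams
P={n:cams.camera_params(n) for n in("top","side")}
d=dict(white=((267.4,318.7),(229.4,224.1),.033),red=((380.5,314.6),(245.4,311.4),.033),knob=((325.2,331.9),(220.2,251.3),.088),cap=((323.,283.8),(267.7,254.7),.055),
 bat=((182.5,309.8),None,.016))
for k,(t,s,z) in d.items():
    print(k,on_plane(P["top"],*t,z).round(4), on_plane(P["side"],*s,z).round(4) if s else "")
    if s:
        A=[];b=[]
        for n,q in(("top",t),("side",s)):
            e,v=ray(P[n],*q); v/=np.linalg.norm(v); M=np.eye(3)-np.outer(v,v); A.append(M); b.append(M@e)
        print("   tri",np.linalg.lstsq(np.vstack(A),np.hstack(b),rcond=None)[0].round(4))
```

```text
white [0.462  0.1286 0.033 ] [0.4601 0.1281 0.033 ]
   tri [0.461  0.1286 0.0325]
red [ 0.4666 -0.1104  0.033 ] [ 0.4643 -0.1114  0.033 ]
   tri [ 0.4654 -0.1106  0.0318]
knob [0.4336 0.008  0.088 ] [0.433  0.0101 0.088 ]
   tri [0.4334 0.008  0.0906]
cap [0.5319 0.0101 0.055 ] [0.5308 0.0052 0.055 ]
   tri [0.5318 0.01   0.0487]
bat [0.4841 0.3131 0.016 ]
```

```bash
cat >> h.py <<'E'
PIV=np.array([.5323,.0098]); TH=1.08
def knob(a,r=.1):
    t=np.radians(TH+180+a); return PIV+r*np.array([np.cos(t),np.sin(t)])
BAT=np.array([.4841,.3131])
E
python3 - <<'E'
from h import *
from station import bot,claw,cams,kinematics
k=knob(0)
bot.move_linear([.17,-.601,.30],feed=.2)
bot.reach([*k,.17],[-90,0,TH-90])
s=bot.read_state(); print(s["time_s"],s["tcp_pos"],s["joint_positions"])
cv2.imwrite("pics/w1.png",cams.grab_frame("wrist")); cv2.imwrite("pics/s1.png",cams.grab_frame("side"))
p=cams.camera_params("wrist"); print(proj(p,[*k,.088]),proj(p,[*knob(60),.03]))
E
```

```text
3.0417 [0.43265666 0.00744598 0.1701349 ] [ 7.93316186e-01  7.41526466e+00  1.19635217e+02 -9.44964910e-03
  5.29255337e+01  8.97487630e+01]
[321.39603707 245.97646582] [450.43738416 146.00367917]
```

View pics/w1.png

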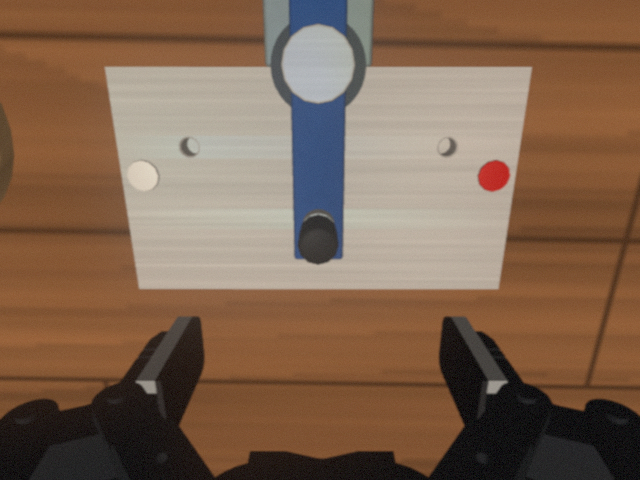

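View pics/s1.png

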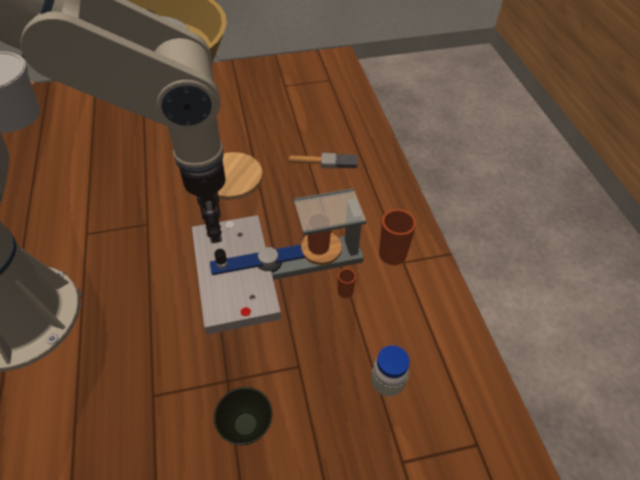

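The wrist view shows the knob top at (318,245), against a prediction of (321,246), and the red hole at (447,147), against (450,146). That is a consistent offset of about 1.5 mm in y, so I'll shift y by half of it and grasp.

```bash
sed -i 's/PIV=np.array(\[.5323,.0098\])/PIV=np.array([.5323,.0106])/' h.py
python3 - <<'E'
from h import *
from station import bot,claw,cams
k=knob(0)
bot.move_linear([*k,.059],feed=.12)
s=bot.read_state(); print(s["time_s"],s["tcp_pos"],s["wrist_force"])
claw.grab(60); bot.dwell(.2)
s=bot.read_state(); print(s["time_s"],s["tcp_pos"],s["wrist_force"],s["grip_width"])
bot.move_linear([*k,.075],feed=.05); bot.dwell(.2)
s=bot.read_state(); print(s["time_s"],s["tcp_pos"],s["wrist_force"],s["grip_width"])
cv2.imwrite("pics/s2.png",cams.grab_frame("side")[180:335,185:380])
cv2.imwrite("pics/w2.png",cams.grab_frame("wrist"))
E
python3 -c "
import cv2;cv2.imwrite('pics/s2b.png',cv2.resize(cv2.imread('pics/s2.png'),None,fx=3.5,fy=3.5))"
```

```text
4.2167 [0.43275886 0.00869539 0.05943483] [ 1.07227163 -0.88582177 -0.38507147]
5.0167 [0.43247817 0.00876402 0.05942584] [-1.54732492  0.64651013  7.06663662] 0.022492786328868142
5.6833 [0.43231773 0.00872996 0.07481609] [  2.9790619    0.28449277 -10.13613663] 0.02239087906385665
```

View pics/s2b.png

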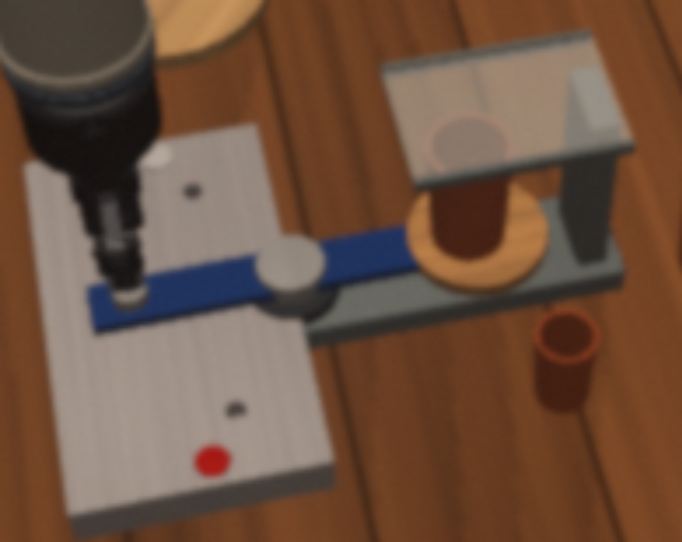

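View pics/w2.png

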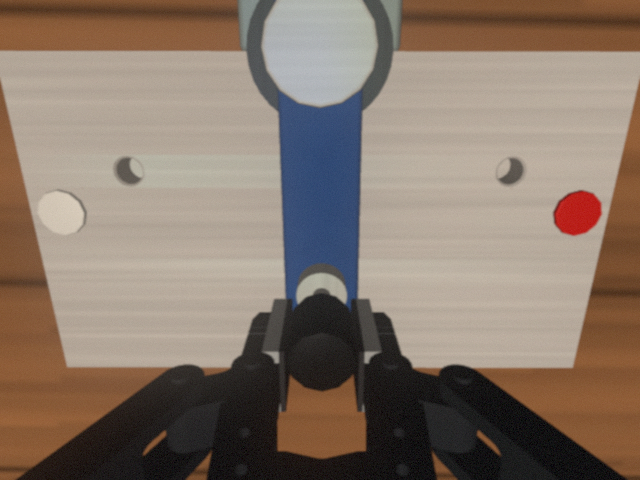

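The wrist view shows the knob lifted, with the sleeve and a thin rod visible below it, and the wrist force is about −10 N, as expected from the spring. Next is the swing.

Run:
```python
from h import *
from station import bot,claw,cams
for a in range(10,61,10):
    bot.move_linear([*knob(a),.075],[-90,0,TH-90+a],feed=.06)
    s=bot.read_state(); print(a,round(s["time_s"],2),s["tcp_pos"].round(4),s["wrist_force"].round(1),round(s["grip_width"],4))
bot.dwell(.2)
cv2.imwrite("pics/w3.png",cams.grab_frame("wrist"))
cv2.imwrite("pics/t3.png",cv2.resize(cams.grab_frame("top")[160:370,240:410],None,fx=2.8,fy=2.8))
```

```text
10 6.22 [ 0.4343 -0.0086  0.0749] [  3.2   1.  -10.1] 0.0221
20 6.67 [ 0.4391 -0.0251  0.075 ] [ 4.1  1.4 -9.8] 0.0222
30 7.11 [ 0.4468 -0.0406  0.075 ] [ 5.5  2.4 -9.5] 0.0221
40 7.55 [ 0.4569 -0.0545  0.0749] [  5.    3.8 -10. ] 0.0221
50 7.99 [ 0.4693 -0.0665  0.0749] [ 4.6  3.5 -9.3] 0.0226
60 8.43 [ 0.4836 -0.0761  0.0748] [ 4.3  3.8 -9.7] 0.0223
```

View pics/w3.png

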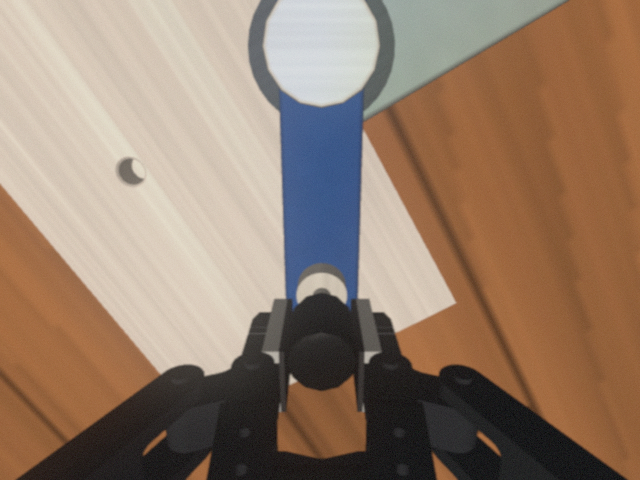

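View pics/t3.png

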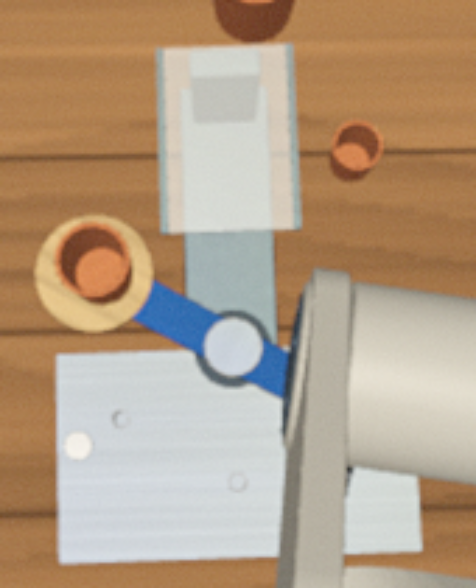

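The arm is over the red-dot hole: the start hole appears at (131,171), where the left hole was at (128,170) before the swing. The cup is clear of the guard and upright. Lowering.

Run:
```python
from h import *
from station import bot,claw,cams
def st(l):
    s=bot.read_state(); print(l,round(s["time_s"],2),s["tcp_pos"].round(4),s["wrist_force"].round(1),round(s["grip_width"],4))
k=knob(60)
for z in(.068,.063,.0595):
    bot.move_linear([*k,z],feed=.04); st(z)
claw.let_go(); bot.dwell(.3); st("open")
cv2.imwrite("pics/w4.png",cams.grab_frame("wrist"))
bot.move_linear([*k,.17],feed=.15)
p=cams.camera_params("wrist"); print(proj(p,[*k,.088]),proj(p,[*knob(60,.138),.031]),proj(p,[*knob(60,.1),.103]))
cv2.imwrite("pics/w5.png",cams.grab_frame("wrist"))
```

```text
0.068 9.06 [ 0.4835 -0.0761  0.0675] [ 2.9  5.3 -7.8] 0.0221
0.063 9.33 [ 0.4836 -0.0761  0.0626] [ 3.3  5.4 -6.8] 0.0224
0.0595 9.58 [ 0.484  -0.0764  0.0595] [ 2.2  5.3 -2.8] 0.0221
open 10.52 [ 0.4839 -0.0769  0.0595] [ 0.7 -0.1 -0.6] 0.0853
[323.47128278 246.72024282] [322.98769774 268.34607814] [323.62058761 256.33882614]
```

View pics/w5.png

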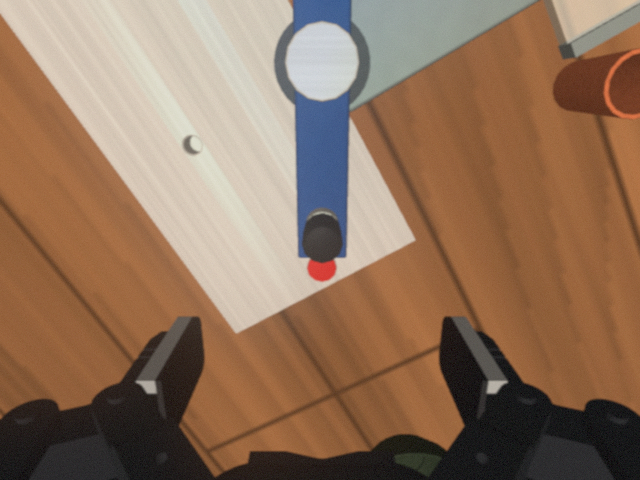

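View pics/w4.png

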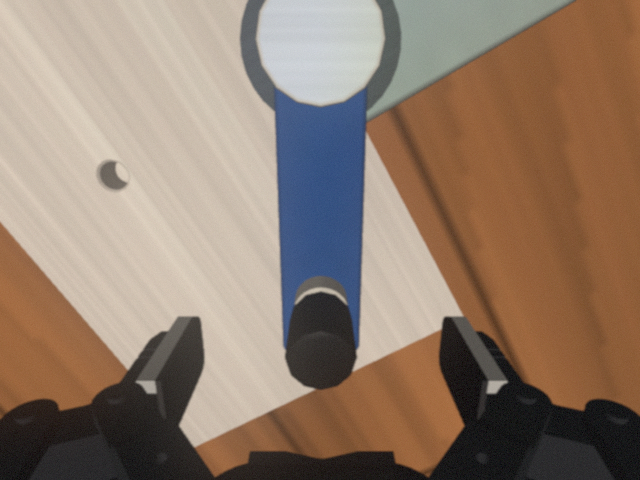

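In the wrist view the knob and sleeve look just as they did at the start, with the pin home, and the red dot is centred at (321,268) at the arm's tip, against a prediction of (323,268). Locked. Next is the cup.

Run:
```python
from h import *
from station import bot,claw,cams
c=knob(240,.12); print(c)
bot.move_linear([*knob(60),.25],feed=.25)
bot.reach([*c,.25],[-90,0,TH])
s=bot.read_state(); print(s["time_s"],s["tcp_pos"],s["joint_positions"].round(1))
p=cams.camera_params("wrist"); 
im=cams.grab_frame("wrist"); cv2.imwrite("pics/w6.png",im)
print(proj(p,[*c,.131]),proj(p,[*c,.05]),proj(p,[*c,.046]))
print(on_plane(cams.camera_params("top"),273.9,253.6,.131))
```

```text
[0.59033055 0.11563549]
12.85 [0.58942888 0.11468451 0.24900377] [10.9 17.2 95.5 -0.  67.4  9.9]
[323.60243283 226.55352011] [323.15162398 197.53324435] [323.1344236  196.42599109]
[0.58642626 0.10606156 0.131     ]
```

View pics/w6.png

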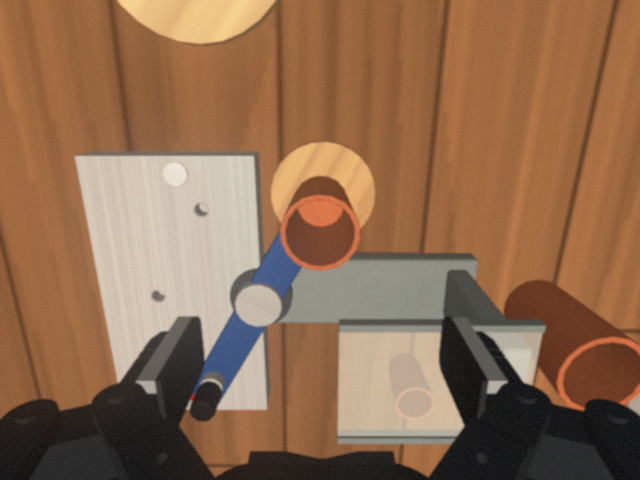

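Run:
```python
from h import *
from station import bot,claw,cams
p=cams.camera_params("wrist"); im=cv2.imread("pics/w6.png"); h=cv2.cvtColor(im,cv2.COLOR_BGR2HSV).astype(int)
m=((h[...,0]<12)&(h[...,1]>160)); m[:, :275]=0; m[:,372:]=0; m[:170]=0;m[280:]=0
b=blobs(m,300); print(b)
# rim: fit ellipse to bright rim ring
r=m&(h[...,2]>150); q=blobs(r,50); print(q)
ys,xs=np.where(r); e=cv2.fitEllipse(cv2.convexHull(np.c_[xs,ys].astype(np.int32))); print(e)
print(on_plane(p,*e[0],.131),on_plane(p,320,232.5,.131))
```

```text
[((np.float64(327.1), np.float64(215.5)), [284, 181, 77, 89, 1936])]
[((np.float64(325.4), np.float64(217.0)), [284, 194, 77, 76, 1647])]
((320.3406677246094, 231.43878173828125), (74.59285736083984, 78.39421081542969), 100.37940979003906)
[0.58842134 0.11164664 0.131     ] [0.58820727 0.1109025  0.131     ]
```

Run:
```python
from h import *
from station import bot,claw,cams
def st(l):
    s=bot.read_state(); print(l,round(s["time_s"],2),s["tcp_pos"].round(4),s["wrist_force"].round(1),round(s["grip_width"],4))
c=[.588,.111]
bot.move_linear([*c,.20],feed=.2)
bot.move_linear([*c,.092],feed=.1); st("down")
claw.grab(25); bot.dwell(.2); st("grab")
bot.move_linear([*c,.112],feed=.06); bot.dwell(.2); st("lift")
cv2.imwrite("pics/w7.png",cams.grab_frame("wrist")); cv2.imwrite("pics/s7.png",cams.grab_frame("side"))
```

```text
down 14.53 [0.5885 0.1111 0.0927] [0.4 0.5 0.5] 0.0855
grab 15.14 [0.5884 0.111  0.0928] [-0.7 -1.3  5.3] 0.0527
lift 15.82 [0.5877 0.1109 0.1117] [ 0.1 -0.3 -2.2] 0.0526
```

View pics/w7.png

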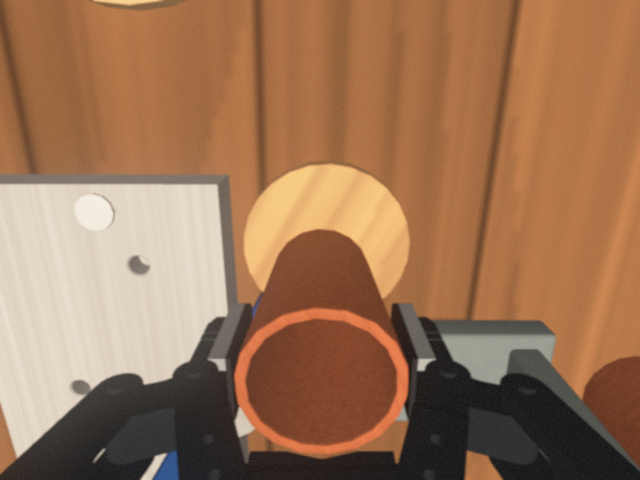

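View pics/s7.png

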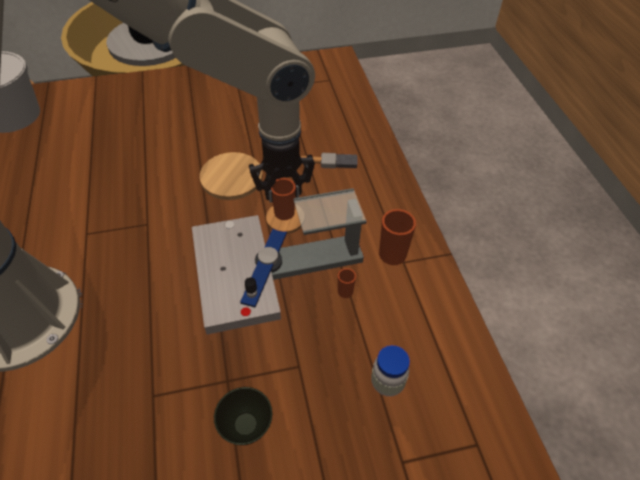

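The cup is gripped and upright, with about 2 N of weight on the wrist. Its shift on the carrier was small and the arm is still at the red dot. Moving to the bat.

Run:
```python
from h import *
from station import bot,claw,cams
def st(l):
    s=bot.read_state(); print(l,round(s["time_s"],2),s["tcp_pos"].round(4),s["wrist_force"].round(1),round(s["grip_width"],4)); return s["wrist_force"][2]
bot.move_linear([.588,.111,.17],feed=.12)
bot.move_linear([*BAT,.15],feed=.15); bot.dwell(.2)
cv2.imwrite("pics/t8.png",cams.grab_frame("top"))
bot.move_linear([*BAT,.072],feed=.1); bot.dwell(.2); f0=st("low")
z=.072
while z>.058:
    z-=.001; bot.move_linear([*BAT,z],feed=.02); bot.dwell(.1); f=st(round(z,4))
    if f>f0+2: break
cv2.imwrite("pics/s8.png",cams.grab_frame("side"));cv2.imwrite("pics/w8.png",cams.grab_frame("wrist"))
```

```text
low 19.61 [0.4845 0.3133 0.0727] [ 0.5 -0.6 -2.2] 0.0523
0.071 19.96 [0.4841 0.3131 0.0711] [ 0.3 -0.8 -2.3] 0.0525
0.07 20.31 [0.4841 0.3131 0.07  ] [-0.1 -0.  -2.1] 0.0526
0.069 20.66 [0.4841 0.3131 0.069 ] [ 0.3 -0.3 -2.2] 0.0525
0.068 21.01 [0.4841 0.3131 0.068 ] [ 0.4 -0.2 -1.2] 0.0525
0.067 21.36 [0.4841 0.3131 0.067 ] [-0.  -0.  -1.5] 0.0527
0.066 21.71 [0.4841 0.3131 0.066 ] [ 0.7 -0.4 -2.7] 0.0522
0.065 22.06 [0.4841 0.3131 0.065 ] [-0.7 -0.6 -1.8] 0.0525
0.064 22.41 [0.4841 0.3131 0.064 ] [-0.6  0.4 -2.2] 0.0525
0.063 22.76 [0.4841 0.3131 0.063 ] [-0.4 -0.9 -1.9] 0.0523
0.062 23.11 [0.4842 0.3132 0.0628] [-2.7 -1.7  7. ] 0.0524
```

View pics/s8.png

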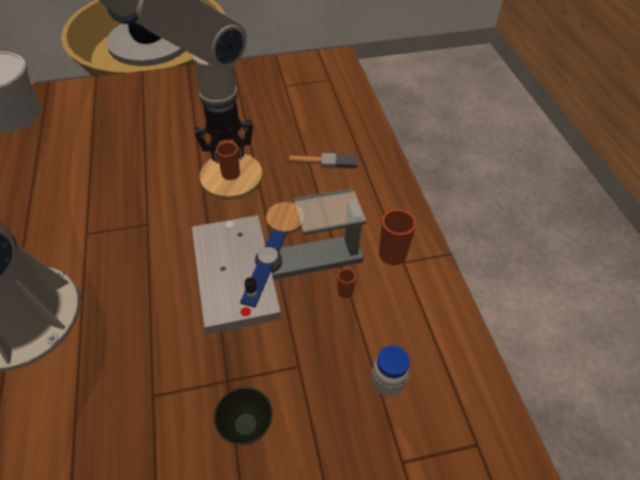

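View pics/w8.png

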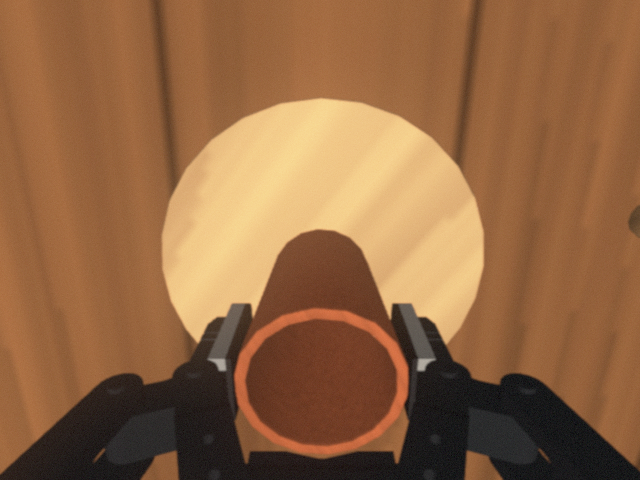

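The cup touched down at the predicted height (TCP 0.0628), with its foot near the centre of the bat. Releasing and retreating.

Run:
```python
from h import *
from station import bot,claw,cams
bot.move_linear([*BAT,.0627],feed=.02)
claw.let_go(); bot.dwell(.3)
bot.move_linear([*BAT,.22],feed=.12)
bot.dwell(.2); s=bot.read_state(); print(s["time_s"],s["wrist_force"].round(1))
cv2.imwrite("pics/s9.png",cams.grab_frame("side"));cv2.imwrite("pics/w9.png",cams.grab_frame("wrist"))
```

```text
25.85 [-0.3  0.1 -0.3]
```

View pics/w9.png

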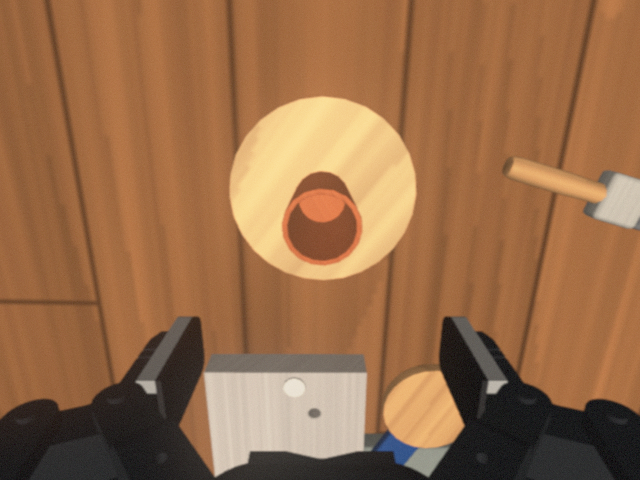

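View pics/s9.png

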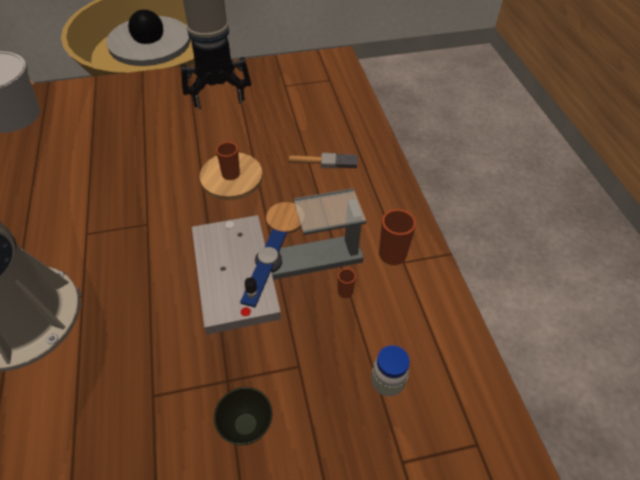

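The cup stands upright near the bat's centre, with its rim at (322,228) in the wrist view. The arm is at the red dot, the gripper is clear, and the bowl, jar and brush are where they started. Handing in.

```bash
python3 -c "
from station import bot
print(bot.job_done())"
```

```text
the job is handed in; nothing more can be done
None
```

I finished the job and handed it in after about 26 s of the 51 s allowed; the interface gave no verdict. I pulled the plunger up about 15 mm and swung the arm 60° counter-clockwise to the red dot. There I lowered the pin home and let go. Then I lifted the cup off its carrier and set it down near the centre of the bat, released it and moved clear.

**Last checks:**
- **Plunger and arm:** the pin's lift can't be read directly. In the wrist picture after release, the knob and sleeve look the same as at the start, so the pin appears home. The red dot was centred at the arm's tip, and the last side view still shows the arm there.
- **Cup:** it touched the bat at the height I expected, with a contact force of about 9 N, and it stands upright well inside the edge.
- **Bystanders:** the bowl, glaze jar and brush show no visible movement between the first and last side views.
- **Gripper:** the wrist force was near zero after I moved clear.

**Disagreements:** the wrist view was about 1.5 mm off the side and top views in y, so I corrected by half of that. Before I lifted it, the cup sat about 4–5 mm off the carrier's centre, and the top and wrist views disagreed by about 5 mm on its position. I used the wrist estimate.

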